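# Thread the washed spacer rings onto the carrying rod and hang them to dry

### The arm

A 7-joint arm with a two-finger parallel gripper is mounted at the origin on the work surface. World frame = base frame: x ahead of the robot, y to its left, z up, the work surface at z = 0. Lengths are in m, angles in rad, forces in N, time in s.
With the tool pointing down it reaches from about 0.425 to 0.875 m from the base axis. Payload 4.7 kg.
Tool frame: the origin (TCP) lies on the centre line of the jaws, within the pads' length; the fingertips stand 8 mm ahead of it and the grasp point (between the pads) lies 11 mm behind it; z points along the fingers, y is the direction in which the jaws open and shut (so a half turn about z gives the same grasp; the last joint's range is limited). The gripper opens to 87 mm and grips with 3 to 60 N. Pads are 19 mm wide; open, the fingers measure 117 mm over their backs; the gripper's body (75 mm by 190 mm) begins 51 mm behind the grasp point.
Start: joints at [1.241, 0.321, -0.07, 1.45, 0.023, 1.371, -0.057], TCP at [0.219, -0.612, 0.231] pointing down, gripper open.
Joint ranges: [-2.86, 2.86], [-0.3, 2.09], [-1.38, 1.24], [0.06, 2.45], [-1.56, 4.7], [0.09, 2.05], [-2.69, 2.69]. Speed limits (rad/s): [2.57, 2.57, 3.14, 3.14, 3.14, 3.14, 3.14].

### API

Orientations are given as a rotation vector (axis times angle).
In Python, from bench import status, optics, order gives the robot as it stands.
- The arm moves only by the tool step_arm, never from a script. Its argument "rows" is a list of rows, each a list of 3 entries, a list of its own where there are three numbers: the turn, a rotation vector about the tool's x, y, z in degrees, then the shift along the tool's x, y, z in mm, then the finger opening in mm, from 0 to 87. A call has 1 to 12 rows; each row shifts and turns the pose as measured when the row begins, along the tool's axes as they then stand; what a row does not reach is not made up. A row lasts 1/12 s, in which the tool goes at most 41.7 mm and 7.16 degrees, less where a joint would pass 70% of its speed; a pose out of reach is approached as far as the arm can. A call is refused whole if a number of a shift passes 41.7 or a number of a turn 7.16, either way. A call with a gripper value outside its range is refused whole. The fingers move at their own pace and stop on an object; "grip_force" is the grip in N (left out, the last holds). Time passes only in rows, so rows that do not move let the fingers close. It gives the time, the measured TCP pose, the force and the opening at its end, in the units of the state.
- status.get_state(): the state, without advancing time (a new reading comes with each control period).
- optics.get_image(name): name is "scene" or "top" or "wrist"; returns a dict with "frame" (420x560x3 uint8, red, green, blue), "range_z" (420x560 float32, m along the optical axis (not along the pixel's ray), 0 where there is no reading), "K" (3x3 intrinsics, pixels), "k1" (the pictures are not rectified: a ray, as slopes to the right and down, at radius r is drawn at 1 + k1 r^2 times it, then the intrinsics apply), "R" (3x3) and "t" (3): a world point X has camera coordinates R X + t. Camera axes: x right, y down, z forward; pixel columns grow to the right and rows downward; lengths in m; the calibration is good to about 2 mm. A picture is of the moment at which its call begins.
- order.close_job(): hands the job in, once; it reports no verdict.
The state is a dict: "time": time; "joint_positions": joint angles; "qd": joint speeds; "joint_torque": joint torques, N m; "position": TCP position; "tool_rot": TCP orientation; "ft_force": force on the tool from outside, world axes, zero at the start; "torque": the same for the moment, N m; "grip_width": opening from 0.0 (shut) to 1.0 (fully open).
Only numpy, scipy, OpenCV 4.12 (cv2) and the standard library are available. Lean on these libraries where they do the work, as an engineer would, in place of code of your own. Each camera call takes 0.05 s, during which the arm holds its last target.

### The job

Take the black-handled carrying rod off its drying stand, run it through the holes of both red rolling-pin spacer rings standing in their rack, and lift the two rings out together. Then hang the loaded rod back across the stand's two forks the same way round as it was, lowering it in rather than dropping it, with both red rings hanging between the forks, and let go.

Things in the scene. Friction and masses are not known exactly. Their poses are not given: they have to be found in the camera images.
- rod: Carrying rod, 80 g, lying in the stand's forks. Black handle 64 mm long, 16 wide, 24 tall (15 mm below to 9 above the axis), then a steel rod 10 mm thick with a 16 mm end ball. Origin: on the rod's axis at the handle's middle (grip here from above, closing across the rod). +y runs to the tip: handle ends at y = 32 mm, ball centre at 175, its end at 183. z up, x across.
- red_ring_a: Red plastic ring, 40 g, 76 mm outside, hole 44 mm, 12 mm thick, on edge in a fixed white rack (walls to 36 mm above the table, 20 mm along the axis each way from the pair's middle). Origin: hole's centre, about 52 mm above the table; y = hole's axis, level. Clear for 220 mm along the axis on the stand's side. A like rack, 110 mm or more off in x, holds two green rings, not wanted.
- red_ring_b: The other red ring, the same, in the next slot of the same rack: coaxial with the first, centres 18 mm apart. Origin: the hole's centre; y = the hole's axis.
- stand: Fixed stand: white base 90 x 120 x 10 mm, two aluminium forks 8 mm thick at y = -45 and +45 mm, each a 90 degree V, mouth 40 mm wide, top 100 mm up. Origin: on the table midway between the forks, z up. The rod rests with its axis 85 mm up along y, tip to +y, its origin at y = -100 mm (18 mm play each way). Hung rings reach 55 mm below the rod's axis.
Not all that is in view belongs to the job. Leave any brown, orange or yellow look-alike of the stand alone.

How it is judged:
On the way, in this order (a step that is already met when the one before it is completed fails the run):
1. both red rings are on the rod and lifted together clear of their rack (x of red_ring_a in the frame of rod between -0.022 and 0.022 m and z of red_ring_a in the frame of rod between -0.024 and 0.024 m and y of red_ring_a in the frame of rod between 0.03 and 0.175 m and x of red_ring_b in the frame of rod between -0.022 and 0.022 m and z of red_ring_b in the frame of rod between -0.024 and 0.024 m and y of red_ring_b in the frame of rod between 0.03 and 0.175 m and height (world z) of each of red_ring_a, red_ring_b above 0.1 m), for 0.2 s.
2. the loaded rod is lowered into the forks while still held (x of red_ring_a in the frame of rod between -0.022 and 0.022 m and z of red_ring_a in the frame of rod between -0.024 and 0.024 m and y of red_ring_a in the frame of rod between 0.03 and 0.175 m and x of red_ring_b in the frame of rod between -0.022 and 0.022 m and z of red_ring_b in the frame of rod between -0.024 and 0.024 m and y of red_ring_b in the frame of rod between 0.03 and 0.175 m and x of rod in the frame of stand between -0.012 and 0.012 m and y of rod in the frame of stand between -0.125 and -0.075 m and angle between the y axis of rod and the y axis of stand, either way round below 0.175 rad and height (world z) of rod below 0.1 m and contact force between the fingers and rod above 0.5 N), for 0.05 s.
At the end, for the whole second after the job is handed in: The rod lies still in both forks, tip to the stand's +y (origin within 12 mm of the fork line and 25 mm of its middle place along it, axis 75 to 95 mm up, within 10 degrees), both red rings hanging still on it between the forks (centres within 45 mm of the stand's middle along y) (x of red_ring_a in the frame of rod between -0.022 and 0.022 m and z of red_ring_a in the frame of rod between -0.024 and 0.024 m and y of red_ring_a in the frame of rod between 0.03 and 0.175 m and x of red_ring_b in the frame of rod between -0.022 and 0.022 m and z of red_ring_b in the frame of rod between -0.024 and 0.024 m and y of red_ring_b in the frame of rod between 0.03 and 0.175 m and x of rod in the frame of stand between -0.012 and 0.012 m and y of rod in the frame of stand between -0.125 and -0.075 m and angle between the y axis of rod and the y axis of stand, either way round below 0.175 rad and y of red_ring_a in the frame of stand between -0.045 and 0.045 m and y of red_ring_b in the frame of stand between -0.045 and 0.045 m and height (world z) of rod between 0.075 and 0.095 m and height (world z) of each of red_ring_a, red_ring_b above 0.05 m and linear speed of rod below 0.03 m/s and linear speed of each of red_ring_a, red_ring_b below 0.05 m/s); the robot touches nothing.
It also fails if it takes over 61 s, if anything falls off the work surface, if the arm or the gripper's body presses on something with over 40 N, if the wrist force passes 120 N, or if a joint passes its speed limit or range.

## Working session

There is one attempt and no reset: what is moved stays moved. The work goes in short steps, Python scripts to look and compute and a tool call to move; the robot and the scene stay as the last step left them, time stands still between calls to the robot, and variables do not carry over. Pictures are saved under pics/ and viewed, and the job is handed in when it is done.

Besides the shell and the picture viewer there is one more tool, called after ">>>" as name(argument=value, ...) on one line, values as JSON. step_arm: Moves the arm, as the interface text tells. Its arguments: {"type":"object","properties":{"rows":{"type":"array"},"grip_force":{"type":"number"}},"required":["rows"]}

```bash
mkdir -p pics; ls; cat > h.py <<'E'
import numpy as np, cv2, pickle
from bench import status, optics, order
def grab(n,tag):
    d=optics.get_image(n); pickle.dump(d,open(f'pics/{tag}.pkl','wb')); cv2.imwrite(f'pics/{tag}.png',d['frame'][:,:,::-1]); return d
def load(tag): return pickle.load(open(f'pics/{tag}.pkl','rb'))
def slopes(d,uv):
    K=d['K']; uv=np.atleast_2d(np.float64(uv))
    return cv2.undistortPoints(uv.reshape(-1,1,2),K,np.array([d['k1'],0,0,0.])).reshape(-1,2)
def world(d,uv,z=None):
    "depth-based points"
    uv=np.atleast_2d(uv); s=slopes(d,uv); zz=d['range_z'][uv[:,1].astype(int),uv[:,0].astype(int)]
    P=np.c_[s*zz[:,None],zz]; return (P-d['t'])@d['R'], zz
def plane(d,uv,h):
    s=slopes(d,uv); D=np.c_[s,np.ones(len(s))]@d['R']; C=-d['R'].T@d['t']
    return C+D*((h-C[2])/D[:,2])[:,None]
def cloud(d):
    v,u=np.nonzero(d['range_z']>0); uv=np.c_[u,v]; P,_=world(d,uv); return uv,P,d['frame'][v,u]
E
python3 - <<'E'
from h import *
s=status.get_state(); print(s)
for n in ['scene','top','wrist']:
    d=grab(n,n+'0'); print(n,d['K'].tolist(),d['k1'],(-d['R'].T@d['t']).round(3),d['R'].round(2).tolist())
E
```

```text
pics
{'time': 0.0, 'joint_positions': array([ 1.24109269,  0.32180902, -0.07003078,  1.45168194,  0.0226122 ,
        1.37079584, -0.05689017]), 'qd': array([ 0.00141978,  0.00064638,  0.00099423, -0.00021597, -0.00101955,
       -0.00022883, -0.00015381]), 'joint_torque': array([-3.48665862e-04, -4.91289997e+01, -4.04113596e-01, -3.12529635e+01,
       -6.40737475e-02,  4.36556130e-02,  1.66960035e-04]), 'position': array([ 0.21883127, -0.61148166,  0.22946668]), 'tool_rot': array([-3.09346470e+00, -5.37059771e-01,  7.09277874e-04]), 'ft_force': array([ 0.04608043, -0.35353782, -0.11974816]), 'torque': array([-0.01677286, -0.00868559,  0.00287106]), 'grip_width': 0.9997439711236406}
scene [[447.9593509727019, 0.0, 278.21357137820314], [0.0, 447.9593509727019, 211.7452786406963], [0.0, 0.0, 1.0]] -0.01019695105753598 [1.036 0.374 0.618] [[-0.6, 0.8, -0.01], [0.51, 0.37, -0.77], [-0.62, -0.46, -0.63]]
top [[468.80167495498364, 0.0, 276.46189763359905], [0.0, 468.80167495498364, 209.92734876683716], [0.0, 0.0, 1.0]] -0.07717799757551572 [ 0.423 -0.036  1.092] [[0.01, -1.0, 0.0], [-1.0, -0.01, -0.09], [0.09, -0.0, -1.0]]
wrist [[366.5836772514591, 0.0, 277.36093219277404], [0.0, 366.5836772514591, 207.539378522341], [0.0, 0.0, 1.0]] 0.0030210583444534467 [ 0.283 -0.589  0.383] [[0.34, -0.94, -0.0], [-0.91, -0.33, 0.25], [-0.24, -0.08, -0.97]]
```

View pics/scene0.png

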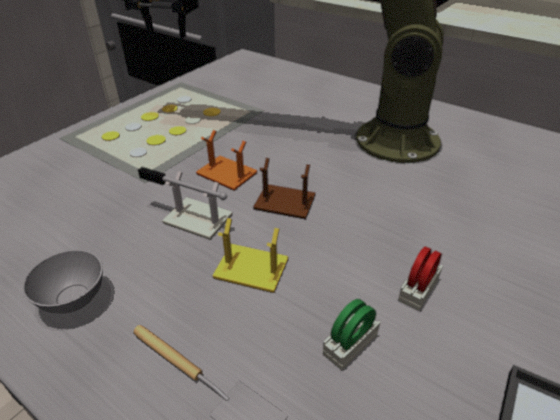

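View pics/top0.png

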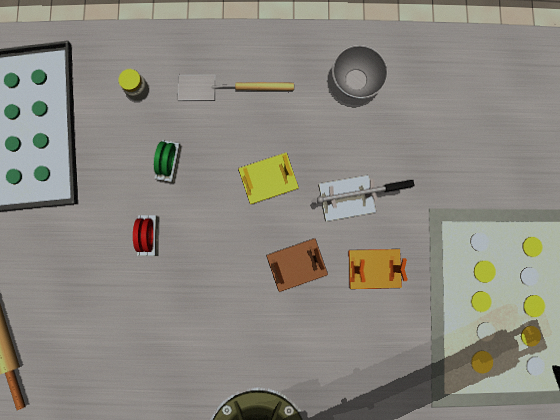

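View pics/wrist0.png

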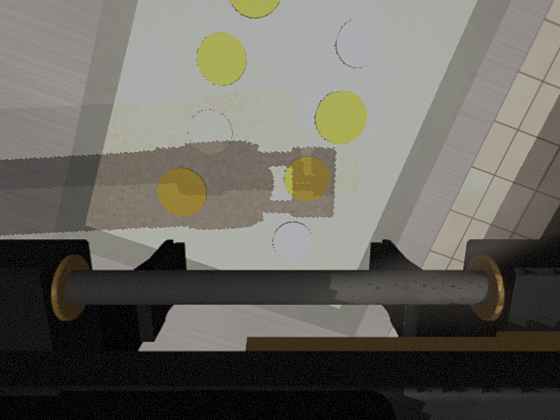

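The top view shows the white stand at about (348,198), with the black handle at (400,186) and the rod tip at (318,206). The red rings are at (145,235) and the green ones at (165,160). Next I measure them.

```bash
python3 - <<'E'
from h import *
def axis(P):
    c=P.mean(0); u,s,vt=np.linalg.svd(P-c); return c,vt[0],s
for tag,hb,rb,sb in [('top0',(370,170,425,200),(125,205,165,265),(300,165,420,230)),('scene0',(130,160,172,190),(395,240,450,310),(130,160,240,240))]:
    d=load(tag); uv,P,c=cloud(d); c=c.astype(int)
    inb=lambda b:(uv[:,0]>b[0])&(uv[:,0]<b[2])&(uv[:,1]>b[1])&(uv[:,1]<b[3])
    m=inb(hb)&(c.max(1)<60)&(P[:,2]>.05)
    Q=P[m]; print(tag,'handle',m.sum(),Q.mean(0).round(4),Q.min(0).round(4),Q.max(0).round(4))
    a,v,_=axis(Q); v=v*np.sign(v[1]); t=(Q-a)@v; print('  axis',v.round(3),'len',np.percentile(t,[1,99]).round(4),'ends',(a+v*t.min()).round(4),(a+v*t.max()).round(4), 'ztop',np.percentile(Q[:,2],95))
    m=inb(rb)&(c[:,0]>1.8*c[:,1])&(c[:,0]>60)
    Q=P[m]; print(' red',m.sum(),Q.mean(0).round(4),np.percentile(Q,[1,99],axis=0).round(4))
    # rod: points at z .07-.10 in stand box
    m=inb(sb)&(P[:,2]>.078)&(P[:,2]<.105)&(c.max(1)>=0)
    Q=P[m]; a,v,_=axis(Q); v*=np.sign(v[1]); print(' rod+',m.sum(),a.round(4),v.round(3),((Q-a)@v).min().round(3),((Q-a)@v).max().round(3))
    m=inb(sb)&(P[:,2]>.004)&(P[:,2]<.016)&(c.min(1)>110); Q=P[m]
    r=cv2.minAreaRect((Q[:,:2]*1000).astype(np.float32)); print(' base',m.sum(),r, Q[:,2].mean())
    # scene rack
    m=inb((rb[0]-5,rb[1]-5,rb[2]+5,rb[3]+15))&(P[:,2]>.012)&(P[:,2]<.040)&(c.min(1)>110); Q=P[m]
    if m.sum()>10: r=cv2.minAreaRect((Q[:,:2]*1000).astype(np.float32)); print(' rack',m.sum(),r,Q[:,2].max())
for tag,b in [('top0',(290,150,430,240)),('top0',(105,195,195,285)),('scene0',(120,140,260,250)),('scene0',(380,230,460,320))]:
    d=load(tag); x0,y0,x1,y1=b; im=d['frame'][y0:y1,x0:x1,::-1]; cv2.imwrite(f'pics/c_{tag}_{x0}.png',cv2.resize(im,None,fx=5,fy=5,interpolation=cv2.INTER_NEAREST))
E
```

```text
top0 handle 226 [ 0.5708 -0.3041  0.0931] [ 0.5585 -0.3367  0.0728] [ 0.5835 -0.2693  0.0991]
  axis [-0.209  0.977 -0.049] len [-0.0323  0.03  ] ends [ 0.5779 -0.3373  0.0948] [ 0.5632 -0.2683  0.0913] ztop 0.09724167095145045
 red 420 [0.4625 0.253  0.0755] [[0.4291 0.2396 0.0287]
 [0.4968 0.2693 0.093 ]]
 rod+ 710 [ 0.5594 -0.2342  0.0911] [-0.165  0.986 -0.017] -0.105 0.109
 base 1558 ((555.8411254882812, -238.86741638183594), (149.3209991455078, 278.3515625), 0.25378239154815674) 0.009643415346585082
 rack 185 ((463.80718994140625, 254.73617553710938), (91.63146209716797, 41.32057189941406), 0.3134974241256714) 0.039496413428721996
scene0 handle 281 [ 0.5773 -0.3016  0.0856] [ 0.5627 -0.3345  0.0698] [ 0.5856 -0.2404  0.0951]
  axis [-0.198  0.98   0.005] len [-0.0323  0.028 ] ends [ 0.584  -0.3347  0.0854] [ 0.5655 -0.2428  0.0859] ztop 0.0939344612614078
 red 740 [0.4758 0.2569 0.0704] [[0.438  0.2414 0.0294]
 [0.5002 0.2706 0.0904]]
 rod+ 850 [ 0.5676 -0.2118  0.0884] [ 0.043  0.999 -0.003] -0.124 0.163
 base 1214 ((553.3159790039062, -205.13037109375), (92.78839111328125, 121.35626983642578), 10.667686462402344) 0.009169922162003616
 rack 181 ((462.7339172363281, 255.8776397705078), (39.83247756958008, 91.5249252319336), 89.50055694580078) 0.037478556360748996
```

View crops.

View pics/c_top0_290.png

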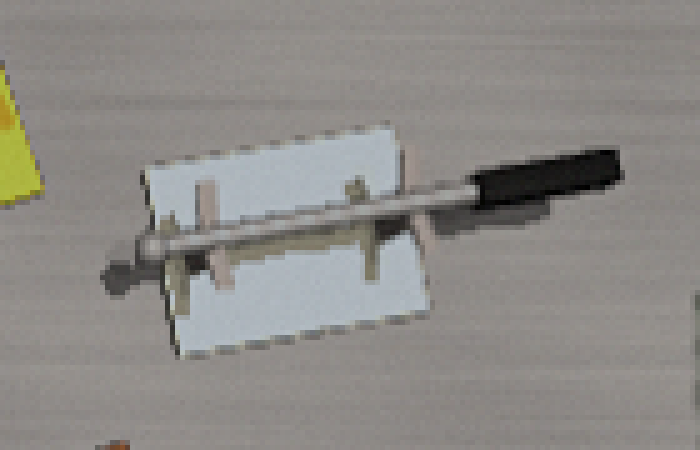

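View pics/c_top0_105.png

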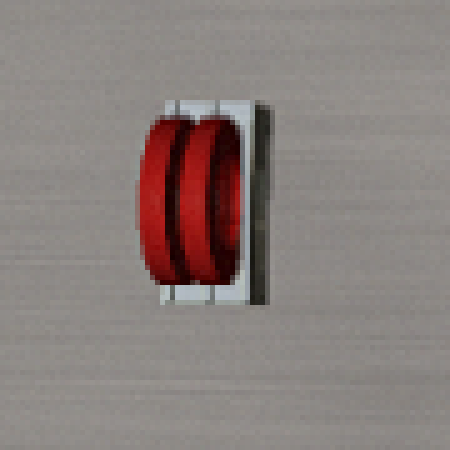

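View pics/c_scene0_120.png

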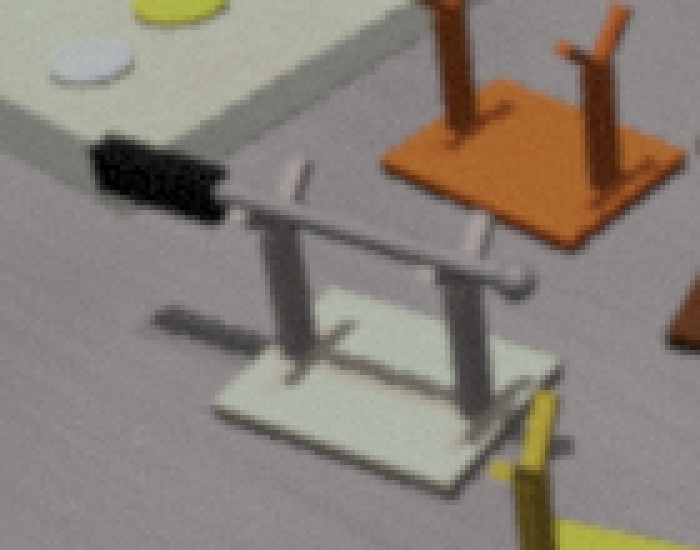

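View pics/c_scene0_380.png

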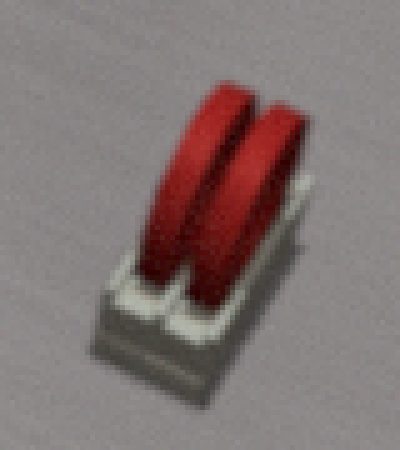

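```bash
python3 - <<'E'
from h import *
d=load('top0'); uv,P,c=cloud(d); c=c.astype(int)
inb=lambda b:(uv[:,0]>b[0])&(uv[:,0]<b[2])&(uv[:,1]>b[1])&(uv[:,1]<b[3])
# stand base: bright whiteish mask component -> minAreaRect on pixels -> plane z=.01
im=d['frame'].astype(int); m=((im.min(2)>165)).astype(np.uint8)
m[:, :305]=0; m[:,390:]=0; m[:165]=0; m[230:]=0
m=cv2.morphologyEx(m,cv2.MORPH_OPEN,np.ones((3,3)))
v,u=np.nonzero(m); W=plane(d,np.c_[u,v],.01)
print('base',m.sum(),cv2.minAreaRect((W[:,:2]*1000).astype(np.float32)))
# rings: silhouette column; red mask pixels -> top points z>.085 
r=inb((125,205,165,265))&(c[:,0]>1.8*c[:,1])&(c[:,0]>60)
Q=P[r]; q=Q[(Q[:,2]>.06)]
print('red rect',cv2.minAreaRect((q[:,:2]*1000).astype(np.float32)),'ztop',np.percentile(Q[:,2],97))
t=Q[Q[:,2]>.082]; print('top part',t.mean(0))
# steel rod between y -.26 and -.11 above .08
s=inb((300,165,392,225))&(P[:,2]>.075)&(P[:,2]<.098); S=P[s]
for y in np.arange(-.26,-.08,.012):
    k=S[abs(S[:,1]-y)<.006]
    if len(k): print(round(y,3),len(k),k[:,0].mean().round(4),np.ptp(k[:,0]).round(3),np.percentile(k[:,2],90).round(4))
E
```

```text
base 1167 ((554.0643920898438, -204.3377685546875), (86.31232452392578, 116.79780578613281), 10.555383682250977)
red rect ((462.97406005859375, 254.19024658203125), (68.07991027832031, 30.301870346069336), 0.02046319469809532) ztop 0.09221145510522802
top part [0.46324702 0.25402006 0.08773972]
-0.26 31 0.5599 0.027 0.0936
-0.248 87 0.5645 0.044 0.0959
-0.236 26 0.5618 0.027 0.0933
-0.224 26 0.5584 0.011 0.0914
-0.212 24 0.5559 0.011 0.0922
-0.2 28 0.5538 0.011 0.0911
-0.188 24 0.5516 0.011 0.0916
-0.176 27 0.5493 0.011 0.092
-0.164 75 0.5433 0.048 0.0964
-0.152 47 0.5516 0.029 0.0954
-0.14 29 0.5421 0.014 0.0926
-0.128 23 0.5416 0.013 0.0932
```

The base measures 86–93 × 117–121 mm and the handle's middle sits within 2 mm of the nominal place, so stand ≈ (0.554, -0.205), yaw 10.6°, rod origin ≈ (0.571, -0.304). The ring pair is at ≈ (0.463, 0.254), axis along y. I'll start turning the jaws across the rod.

```bash
cat >> h.py <<'E'
from scipy.spatial.transform import Rotation as Ro
def plan(x,y,z,yaw):
    "yaw: world angle deg of tool y axis; tool down"
    s=status.get_state(); R=Ro.from_rotvec(s['tool_rot'])
    a=np.radians(yaw); ty=np.array([np.cos(a),np.sin(a),0]); tz=np.array([0,0,-1.]); T=np.c_[np.cross(ty,tz),ty,tz]
    dr=np.degrees((R.inv()*Ro.from_matrix(T)).as_rotvec())
    dt=1000*R.inv().apply(np.array([x,y,z])-s['position'])
    dt2=1000*T.T@(np.array([x,y,z])-s['position'])
    print('t',round(s['time'],2),'pos',s['position'].round(4),'F',s['ft_force'].round(1),'grip',round(s['grip_width']*87,1)); print('turn',dr.round(2),'shift now',dt.round(1),'shift after turn',dt2.round(1))
E
python3 - <<'E'
from h import *
plan(.571,-.304,.2,10.6)
for t in ['top0','scene0']:
    uv,P,c=cloud(load(t)); c=c.astype(int)
    m=(P[:,2]>.06)&(P[:,0]>.36)&(P[:,0]<.68)&(P[:,1]>-.1)&(P[:,1]<.2)
    Q=P[m]; print(len(Q), Q.min(0).round(3),Q.max(0).round(3))
    Q=Q[(Q[:,1]>-.03)]; print(len(Q), Q.min(0).round(3) if len(Q) else 0,Q.max(0).round(3))
E
```

```text
t 0.15 pos [ 0.2189 -0.6116  0.2297] F [-0.5  0.6  0.3] grip 86.9
turn [-7.00e-02 -6.00e-02 -8.09e+01] shift now [ 435.2 -170.9   29.9] shift after turn [237.6 402.7  29.7]
340 [ 0.361 -0.073  0.062] [0.669 0.2   0.102]
166 [0.564 0.013 0.064] [0.669 0.2   0.102]
524 [ 0.361 -0.073  0.06 ] [0.669 0.2   0.098]
250 [0.562 0.014 0.06 ] [0.669 0.2   0.098]
```

>>> step_arm(rows=[[[0,0,-6.7],[0,0,0],87],[[0,0,-6.7],[0,0,0],87],[[0,0,-6.7],[0,0,0],87],[[0,0,-6.7],[0,0,0],87],[[0,0,-6.7],[0,0,0],87],[[0,0,-6.7],[0,0,0],87],[[0,0,-6.7],[0,0,0],87],[[0,0,-6.7],[0,0,0],87],[[0,0,-6.7],[0,0,0],87],[[0,0,-6.7],[0,0,0],87],[[0,0,-6.7],[0,0,0],87],[[0,0,-6.7],[0,0,0],87]])

```text
time: 1.15
position: [0.2178, -0.6087, 0.2236]
tool_rot: [-1.929, -2.466, -0.01]
ft_force: [0.2, 0.9, 0.1]
grip_width: 1.001
```

```bash
python3 - <<'E'
from h import *
plan(.571,-.304,.2,10.6)
E
```

```text
t 1.15 pos [ 0.2178 -0.6087  0.2236] F [0.2 0.9 0.1] grip 87.1
turn [-0.12 -0.69  3.34] shift now [210.4 416.2  25.4] shift after turn [234.6 403.2  23.6]
```

>>> step_arm(rows=[[[0,0,3.3],[23,39,0],87],[[0,0,0],[23,39,0],87],[[0,0,0],[23,39,0],87],[[0,0,0],[23,39,0],87],[[0,0,0],[23,39,0],87],[[0,0,0],[23,39,0],87],[[0,0,0],[23,39,0],87],[[0,0,0],[23,39,0],87],[[0,0,0],[23,39,0],87],[[0,0,0],[20,35,0],87],[[0,0,0],[0,0,0],87]])

```text
time: 2.07
position: [0.5325, -0.3259, 0.2186]
tool_rot: [-2.002, -2.398, -0.009]
ft_force: [0.2, 1.7, -0.1]
grip_width: 1.004
```

```bash
python3 - <<'E'
from h import *
plan(.571,-.304,.2,10.6)
E
```

```text
t 2.07 pos [ 0.5325 -0.3259  0.2186] F [ 0.2  1.7 -0.1] grip 87.3
turn [-0.39 -1.   -0.32] shift now [14.4 42.  18.6] shift after turn [14.5 41.9 18.6]
```

>>> step_arm(rows=[[[-0.4,-1,-0.3],[7,21,9],87],[[0,0,0],[7,21,9],87],[[0,0,0],[0,0,0],87]])

```text
time: 2.32
position: [0.5741, -0.3008, 0.1995]
tool_rot: [2.0, 2.422, 0.001]
ft_force: [-1.2, -0.2, -0.7]
grip_width: 0.998
```

```bash
python3 - <<'E'
from h import *
plan(.571,-.304,.2,10.6)
d=grab('wrist','w1'); grab('top','t1')
uv,P,c=cloud(d); c=c.astype(int)
m=(P[:,2]>.075)&(P[:,2]<.12)&(abs(P[:,0]-.571)<.08)&(abs(P[:,1]+.304)<.08)&(c.max(1)<70)
Q=P[m]; print(len(Q),Q.mean(0).round(4),Q.min(0).round(3),Q.max(0).round(3))
E
```

```text
t 2.32 pos [ 0.5741 -0.3008  0.1995] F [-1.2 -0.2 -0.7] grip 86.8
turn [0.04 0.01 0.29] shift now [-2.6 -3.7 -0.5] shift after turn [-2.6 -3.6 -0.5]
1690 [ 0.57   -0.3045  0.0927] [ 0.558 -0.338  0.075] [ 0.582 -0.275  0.095]
```

View pics/w1.png

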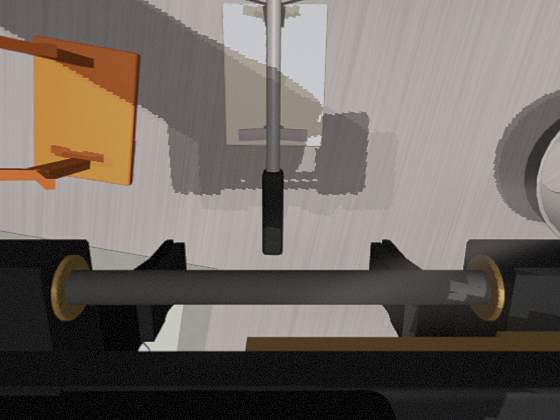

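The wrist view has the handle straight up and down at (272,212), centred at (0.570, -0.3045). That agrees with the top view. Descending.

>>> step_arm(rows=[[[0,0,0.3],[-1.3,-2,20],87],[[0,0,0],[-1.3,-2,25],87],[[0,0,0],[0,0,25],87],[[0,0,0],[0,0,25],87],[[0,0,0],[0,0,22],87],[[0,0,0],[0,0,0],87]])

```text
time: 2.92
position: [0.5625, -0.3209, 0.0848]
tool_rot: [2.021, 2.392, -0.015]
ft_force: [-0.8, -0.1, -1.4]
grip_width: 1.002
```

```bash
python3 - <<'E'
from h import *
plan(.5708,-.3042,.073,10.6)
E
```

```text
t 2.92 pos [ 0.5625 -0.3209  0.0848] F [-0.8 -0.1 -1.4] grip 87.2
turn [-0.06  0.77 -0.99] shift now [15.2 11.  11.6] shift after turn [14.9 11.2 11.8]
```

>>> step_arm(rows=[[[0,0.4,-0.5],[8,6,0],87],[[0,0.4,-0.5],[7,5,0],87],[[0,0,0],[0,0,6],87],[[0,0,0],[0,0,0],87]])

```text
time: 3.25
position: [0.5704, -0.3075, 0.0824]
tool_rot: [2.011, 2.412, -0.001]
ft_force: [-0.5, -1.1, -0.3]
grip_width: 0.999
```

```bash
python3 - <<'E'
from h import *
plan(.5708,-.3042,.073,10.6)
E
```

```text
t 3.25 pos [ 0.5704 -0.3075  0.0824] F [-0.5 -1.1 -0.3] grip 86.9
turn [ 0.02  0.11 -0.24] shift now [3.2 1.  9.4] shift after turn [3.2 1.  9.4]
```

>>> step_arm(rows=[[[0,0.1,-0.2],[4,1,6],87],[[0,0,0],[1,0,6],87],[[0,0,0],[0,0,3],87]])

```text
time: 3.5
position: [0.5732, -0.3025, 0.0702]
tool_rot: [2.002, 2.412, 0.002]
ft_force: [0.2, -0.1, 0.5]
grip_width: 0.998
```

```bash
python3 - <<'E'
from h import *
plan(.5708,-.3042,.073,10.6)
E
```

```text
t 3.5 pos [ 0.5732 -0.3025  0.0702] F [ 0.2 -0.1  0.5] grip 86.8
turn [0.32 0.25 0.03] shift now [-1.2 -2.7 -2.8] shift after turn [-1.2 -2.7 -2.8]
```

>>> step_arm(rows=[[[0.3,0.2,0],[-1,-3,-2],87],[[0,0,0],[0,0,0],30],[[0,0,0],[0,0,0],22],[[0,0,0],[0,0,0],22],[[0,0,0],[0,0,0],22]], grip_force=50)

```text
time: 3.92
position: [0.5697, -0.3041, 0.0717]
tool_rot: [-2.005, -2.417, 0.002]
ft_force: [-0.0, -0.3, 0.3]
grip_width: 0.78
```

```bash
python3 - <<'E'
from h import *
plan(.5708,-.3042,.073,10.6)
E
```

```text
t 3.92 pos [ 0.5697 -0.3041  0.0717] F [-0.  -0.3  0.3] grip 67.9
turn [-0.07  0.    0.05] shift now [-0.3  1.  -1.3] shift after turn [-0.3  1.  -1.3]
```

>>> step_arm(rows=[[[0,0,0],[0,0.5,-1],0],[[0,0,0],[0,0,0],0],[[0,0,0],[0,0,0],0],[[0,0,0],[0,0,0],0],[[0,0,0],[0,0,0],0],[[0,0,0],[0,0,0],0],[[0,0,0],[0,0,0],0],[[0,0,0],[0,0,0],0],[[0,0,0],[0,0,0],0],[[0,0,0],[0,0,0],0],[[0,0,0],[0,0,0],0],[[0,0,0],[0,0,0],0]], grip_force=50)

```text
time: 4.92
position: [0.571, -0.3042, 0.0733]
tool_rot: [2.005, 2.417, -0.0]
ft_force: [1.4, 0.8, 0.7]
grip_width: 0.178
```

```bash
python3 - <<'E'
from h import *
plan(.5708,-.3042,.073,10.6)
E
```

```text
t 4.92 pos [ 0.571  -0.3042  0.0733] F [1.4 0.8 0.7] grip 15.5
turn [0.02 0.05 0.04] shift now [ 0.  -0.2  0.3] shift after turn [ 0.  -0.2  0.3]
```

Gripped: the opening is 15.5 mm, close to the 16 mm handle. Lifting.

>>> step_arm(rows=[[[0,0,0],[0,0,-10],0],[[0,0,0],[0,0,-15],0],[[0,0,0],[0,0,-20],0],[[0,0,0],[0,0,-20],0],[[0,0,0],[0,0,-20],0],[[0,0,0],[0,0,-10],0],[[0,0,0],[0,0,0],0]])

```text
time: 5.5
position: [0.5687, -0.3035, 0.173]
tool_rot: [-2.002, -2.415, 0.003]
ft_force: [0.1, -0.2, -0.7]
grip_width: 0.18
```

```bash
python3 - <<'E'
from h import *
plan(.463,.035,.16,0)
grab('scene','s2')
E
```

```text
t 5.5 pos [ 0.5687 -0.3035  0.173 ] F [ 0.1 -0.2 -0.7] grip 15.6
turn [-0.29 -0.12 10.67] shift now [352.2 -41.1  14. ] shift after turn [ 338.5 -105.7   13. ]
```

View pics/s2.png

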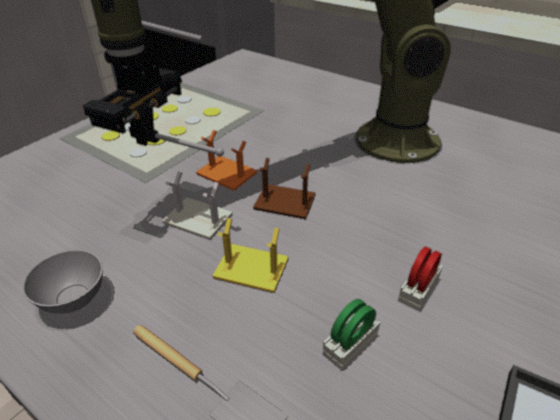

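The scene view shows the rod held level, tip at (222,152), and the stand empty. Moving to a point short of the rings.

>>> step_arm(rows=[[[0,0,3],[20,-5,0],0],[[0,0,3],[30,-8,0],0],[[0,0,3],[30,-9,0],0],[[0,0,1.5],[34,-10,1],0],[[0,0,0],[34,-10,1],0],[[0,0,0],[34,-10,1],0],[[0,0,0],[34,-10,1],0],[[0,0,0],[34,-10,1],0],[[0,0,0],[30,-9,1],0],[[0,0,0],[25,-7,1],0],[[0,0,0],[10,-3,1],0],[[0,0,0],[0,0,0],0]])

```text
time: 6.55
position: [0.4538, 0.0188, 0.1497]
tool_rot: [-2.221, -2.191, 0.026]
ft_force: [0.0, -0.0, -1.0]
grip_width: 0.178
```

```bash
python3 - <<'E'
from h import *
plan(.463,.035,.12,0)
E
```

```text
t 6.55 pos [0.4538 0.0188 0.1497] F [ 0. -0. -1.] grip 15.5
turn [-1.53 -0.19 -0.77] shift now [16.3  9.8 29.5] shift after turn [16.2  9.2 29.7]
```

>>> step_arm(rows=[[[-1,-0.2,-0.4],[9,5,12],0],[[-0.5,0,-0.4],[6,4,12],0],[[0,0,0],[1,1,5],0],[[0,0,0],[0,0,0],0]])

```text
time: 6.88
position: [0.464, 0.0302, 0.118]
tool_rot: [2.223, 2.218, -0.004]
ft_force: [0.0, 0.1, -0.6]
grip_width: 0.18
```

```bash
python3 - <<'E'
from h import *
plan(.463,.035,.12,0)
for t in ['top','scene','wrist']: 
    d=grab(t,t+'3')
    uv,P,c=cloud(d); c=c.astype(int)
    m=(P[:,2]>.10)&(P[:,2]<.16)&(P[:,1]>.085)&(P[:,1]<.23)&(abs(P[:,0]-.463)<.03)
    Q=P[m]
    for y in np.arange(.09,.24,.02):
        k=Q[abs(Q[:,1]-y)<.01]
        if len(k): print(t,round(y,3),len(k),np.median(k[:,0]).round(4),np.percentile(k[:,2],90).round(4),k[:,1].max().round(3))
E
```

```text
t 6.88 pos [0.464  0.0302 0.118 ] F [ 0.   0.1 -0.6] grip 15.7
turn [-0.06  0.16 -0.12] shift now [ 4.8 -1.  -2.1] shift after turn [ 4.8 -1.  -2. ]
top 0.15 29 0.4661 0.1363 0.16
top 0.17 48 0.466 0.1362 0.18
top 0.19 52 0.4658 0.137 0.2
top 0.21 30 0.4667 0.1374 0.21
scene 0.09 46 0.4682 0.1345 0.1
scene 0.11 62 0.4681 0.1344 0.12
scene 0.13 63 0.4683 0.135 0.14
scene 0.15 64 0.4684 0.1348 0.16
scene 0.17 71 0.4687 0.1345 0.18
scene 0.19 72 0.4688 0.1349 0.2
scene 0.21 61 0.4696 0.1365 0.21
wrist 0.09 1123 0.4639 0.1352 0.1
wrist 0.11 1600 0.464 0.1351 0.12
wrist 0.13 1315 0.4641 0.1352 0.135
```

View pics/scene3.png

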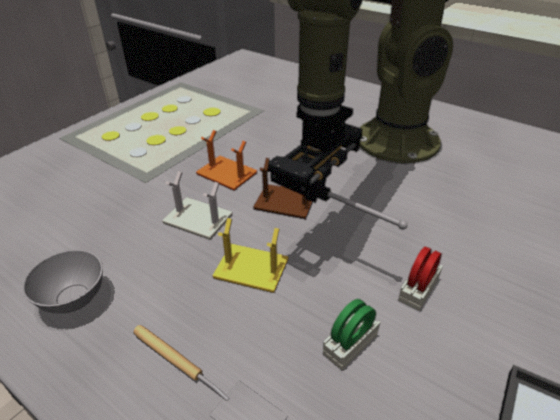

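View pics/wrist3.png

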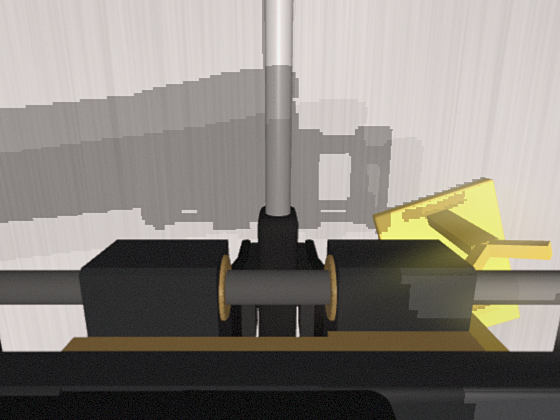

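The rod is level and straight, with its axis at z 0.130. I'm lowering to the hole height, still 20 mm short of the rings.

>>> step_arm(rows=[[[0,0,0],[0,-2,15],0],[[0,0,0],[0,0,18],0],[[0,0,0],[0,0,18],0],[[0,0,0],[0,0,15],0],[[0,0,0],[0,0,5],0],[[0,0,0],[0,0,0],0]])

```text
time: 7.53
position: [0.4682, 0.0245, 0.0504]
tool_rot: [2.227, 2.201, 0.005]
ft_force: [0.0, 0.2, -0.3]
grip_width: 0.175
```

```bash
python3 - <<'E'
from h import *
plan(.462,.035,.043,0)
E
```

```text
t 7.53 pos [0.4682 0.0245 0.0504] F [ 0.   0.2 -0.3] grip 15.2
turn [ 0.54  0.3  -0.69] shift now [10.4 -6.4  7.2] shift after turn [10.5 -6.2  7.4]
```

>>> step_arm(rows=[[[0.3,0.2,-0.4],[5,-4,4],0],[[0.2,0.1,-0.3],[4,-3,4],0],[[0,0,0],[0,0,0],0]])

```text
time: 7.78
position: [0.4624, 0.0334, 0.0438]
tool_rot: [2.221, 2.219, 0.003]
ft_force: [0.5, 0.0, -0.5]
grip_width: 0.178
```

```bash
python3 - <<'E'
from h import *
plan(.462,.155,.043,0)
for t in ['top','scene']:
    d=grab(t,t+'4')
    x0,y0,x1,y1={'top':(105,165,245,285),'scene':(300,180,460,320)}[t]
    cv2.imwrite(f'pics/c_{t}4.png',cv2.resize(d['frame'][y0:y1,x0:x1,::-1],None,fx=4,fy=4))
E
```

```text
t 7.78 pos [0.4624 0.0334 0.0438] F [ 0.5  0.  -0.5] grip 15.5
turn [ 0.15 -0.01 -0.05] shift now [121.6  -0.5   0.8] shift after turn [121.6  -0.4   0.8]
```

View pics/c_top4.png

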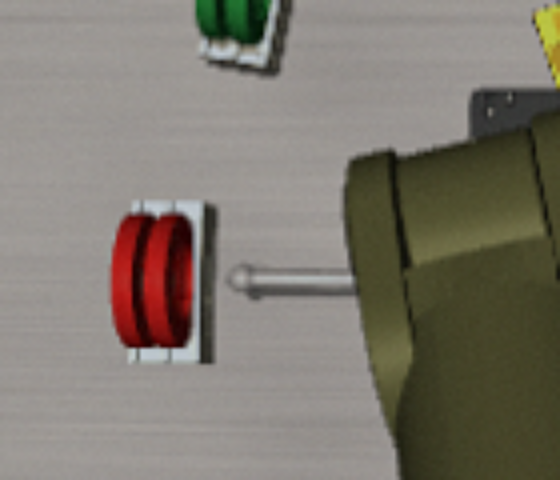

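View pics/c_scene4.png

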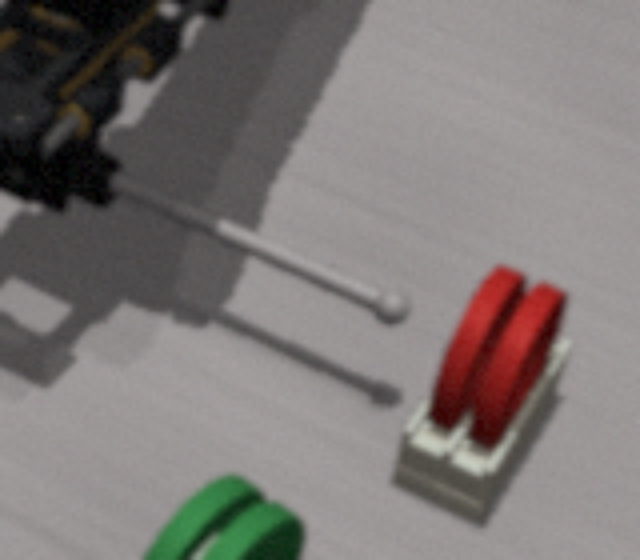

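The top crop has the ball at row 278 and the ring centre at 280, so the rod is on axis. Inserting in stages.

>>> step_arm(rows=[[[0,0,0],[8,0,0],0],[[0,0,0],[8,0,0],0],[[0,0,0],[8,0,0],0],[[0,0,0],[8,0,0],0],[[0,0,0],[0,0,0],0]])

```text
time: 8.3
position: [0.4648, 0.0688, 0.0461]
tool_rot: [2.219, 2.216, 0.008]
ft_force: [-0.0, 0.2, -0.5]
grip_width: 0.177
```

```bash
python3 - <<'E'
from h import *
plan(.462,.155,.043,0)
E
```

```text
t 8.3 pos [0.4648 0.0688 0.0461] F [-0.   0.2 -0.5] grip 15.4
turn [ 0.45  0.02 -0.08] shift now [86.2 -2.9  3. ] shift after turn [86.2 -2.8  3.1]
```

>>> step_arm(rows=[[[0.4,0,0],[8,-3,4],0],[[0,0,0],[8,-0.5,0.5],0],[[0,0,0],[8,-0.5,0.5],0],[[0,0,0],[8,-0.5,0.5],0],[[0,0,0],[8,-0.5,0.5],0]])

```text
time: 8.72
position: [0.4601, 0.1113, 0.0402]
tool_rot: [2.221, 2.219, 0.0]
ft_force: [0.3, -0.1, -1.2]
grip_width: 0.181
```

```bash
python3 - <<'E'
from h import *
plan(.462,.155,.043,0)
E
```

```text
t 8.72 pos [0.4601 0.1113 0.0402] F [ 0.3 -0.1 -1.2] grip 15.7
turn [ 0.1   0.07 -0.07] shift now [43.7  1.8 -2.9] shift after turn [43.7  1.9 -2.8]
```

>>> step_arm(rows=[[[0,0,0],[8,1,-2],0],[[0,0,0],[8,0.5,-1],0],[[0,0,0],[8,0,0],0],[[0,0,0],[8,0,0],0],[[0,0,0],[7,0,0],0],[[0,0,0],[3,0,0],0],[[0,0,0],[0,0,0],0]])

```text
time: 9.3
position: [0.4619, 0.1609, 0.0439]
tool_rot: [2.218, 2.223, 0.003]
ft_force: [0.2, -0.4, -1.2]
grip_width: 0.181
```

```bash
python3 - <<'E'
from h import *
plan(.462,.155,.043,0)
for t in ['top','scene']:
    d=grab(t,t+'5')
    x0,y0,x1,y1={'top':(85,165,225,285),'scene':(320,180,480,320)}[t]
    cv2.imwrite(f'pics/c_{t}5.png',cv2.resize(d['frame'][y0:y1,x0:x1,::-1],None,fx=4,fy=4))
E
```

```text
t 9.3 pos [0.4619 0.1609 0.0439] F [ 0.2 -0.4 -1.2] grip 15.7
turn [ 0.15 -0.01  0.13] shift now [-5.9  0.1  0.9] shift after turn [-5.9  0.1  0.9]
```

View pics/c_scene5.png

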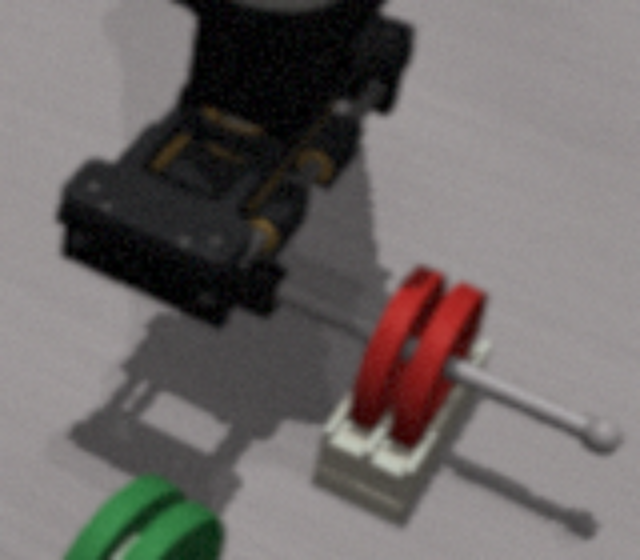

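View pics/c_top5.png

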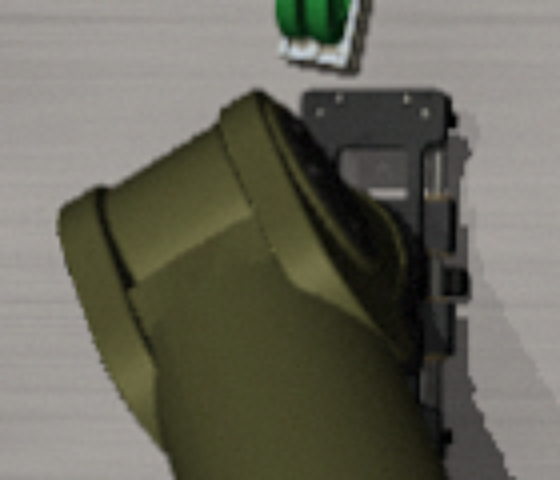

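The rod is through both rings, with the ball out at the far side (scene crop, 600,430). I'll back off 6 mm, then lift slowly.

>>> step_arm(rows=[[[0,0,0],[-5,0,0],0],[[0,0,0],[-1,0,-4],0],[[0,0,0],[0,0,-5],0],[[0,0,0],[0,0,-5],0],[[0,0,0],[0,0,-5],0]], grip_force=60)

```text
time: 9.82
position: [0.4609, 0.1503, 0.0631]
tool_rot: [2.223, 2.218, -0.003]
ft_force: [-0.0, -0.7, -1.6]
grip_width: 0.178
```

```bash
python3 - <<'E'
from h import *
plan(.462,.155,.15,0)
E
```

```text
t 9.82 pos [0.4609 0.1503 0.0631] F [-0.  -0.7 -1.6] grip 15.5
turn [-0.04  0.14 -0.12] shift now [  4.5   1.  -86.9] shift after turn [  4.7   1.1 -86.9]
```

>>> step_arm(rows=[[[0,0.1,0],[3,1,-5],0],[[0,0,0],[0,0,-5],0],[[0,0,0],[0,0,-5],0],[[0,0,0],[0,0,-5],0],[[0,0,0],[0,0,-5],0]])

```text
time: 10.23
position: [0.4622, 0.1532, 0.0914]
tool_rot: [2.223, 2.218, -0.001]
ft_force: [-0.5, -0.2, -1.8]
grip_width: 0.18
```

```bash
python3 - <<'E'
from h import *
plan(.462,.155,.15,0)
d=grab('scene','scene6'); x0,y0,x1,y1=(320,160,480,300)
cv2.imwrite(f'pics/c_s6.png',cv2.resize(d['frame'][y0:y1,x0:x1,::-1],None,fx=4,fy=4))
E
```

```text
t 10.23 pos [0.4622 0.1532 0.0914] F [-0.5 -0.2 -1.8] grip 15.7
turn [ 0.02  0.07 -0.15] shift now [  1.7  -0.2 -58.6] shift after turn [  1.8  -0.2 -58.6]
```

View pics/c_s6.png

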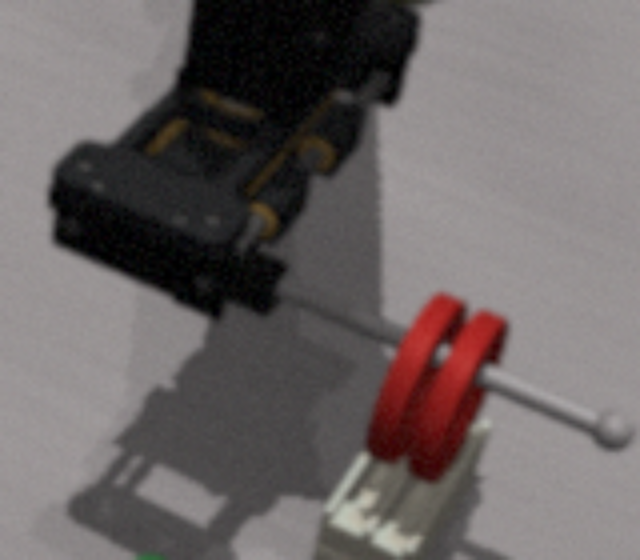

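Both rings hang on the rod and are leaving the slots. I'll keep lifting.

>>> step_arm(rows=[[[0,0,0],[0,0,-6],0],[[0,0,0],[0,0,-8],0],[[0,0,0],[0,0,-8],0],[[0,0,0],[0,0,-8],0],[[0,0,0],[0,0,-8],0],[[0,0,0],[0,0,-8],0],[[0,0,0],[0,0,-8],0],[[0,0,0],[0,0,-8],0],[[0,0,0],[0,0,-6],0],[[0,0,0],[0,0,-3],0],[[0,0,0],[0,0,0],0],[[0,0,0],[0,0,0],0]])

```text
time: 11.28
position: [0.4632, 0.154, 0.1727]
tool_rot: [2.22, 2.217, 0.004]
ft_force: [0.1, -0.3, -1.2]
grip_width: 0.179
```

```bash
python3 - <<'E'
from h import *
plan(.5715,-.303,.17,10.6)
d=grab('scene','scene7'); x0,y0,x1,y1=(320,100,500,260)
cv2.imwrite(f'pics/c_s7.png',cv2.resize(d['frame'][y0:y1,x0:x1,::-1],None,fx=3.5,fy=3.5))
uv,P,c=cloud(d); c=c.astype(int)
m=(c[:,0]>1.8*c[:,1])&(c[:,0]>60)&(P[:,2]>.1)&(P[:,0]<.55)&(abs(P[:,1]-.25)<.06); Q=P[m]; print(len(Q),np.percentile(Q,[1,50,99],axis=0).round(4))
m=(c.min(1)>90)&(P[:,2]>.155)&(abs(P[:,0]-.465)<.03)&(P[:,1]>.29)&(P[:,1]<.36);Q=P[m]; print(len(Q),np.percentile(Q,[1,50,99],axis=0).round(4))
E
```

```text
t 11.28 pos [0.4632 0.154  0.1727] F [ 0.1 -0.3 -1.2] grip 15.6
turn [  0.27   0.09 -10.7 ] shift now [-456.8  109.1    3.7] shift after turn [-469.2   22.4    2.7]
951 [[0.4422 0.2443 0.141 ]
 [0.4842 0.2621 0.1875]
 [0.5027 0.2727 0.2047]]
171 [[0.4614 0.2905 0.1782]
 [0.4672 0.3142 0.1876]
 [0.4722 0.3329 0.1916]]
```

View pics/c_s7.png

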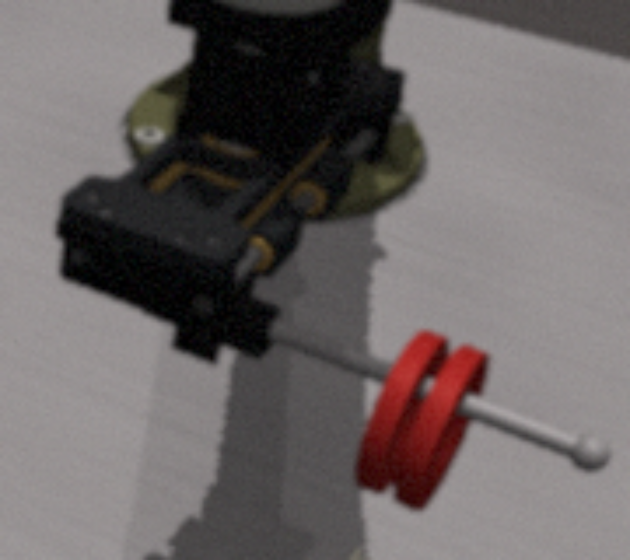

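Both rings are clear, with the rod level at z ≈ 0.185 and the pair at rod y ≈ 104 mm. Carrying back smoothly.

>>> step_arm(rows=[[[0,0,0],[-4,1,0],0],[[0,0,0],[-8,2,0],0],[[0,0,0],[-12,3,0],0],[[0,0,0],[-16,4,0],0],[[0,0,0],[-20,5,0],0],[[0,0,0],[-20,5,0],0],[[0,0,-1],[-20,5,0],0],[[0,0,-1],[-20,5,0],0],[[0,0,-1],[-20,5,0],0],[[0,0,-1],[-20,5,0],0],[[0,0,-1],[-20,4,0],0],[[0,0,-1],[-20,4,0],0]])

```text
time: 12.33
position: [0.5148, -0.0567, 0.1674]
tool_rot: [-2.089, -2.342, 0.006]
ft_force: [0.7, -0.2, -1.8]
grip_width: 0.178
```

```bash
python3 - <<'E'
from h import *
plan(.5715,-.303,.17,10.6)
E
```

```text
t 12.33 pos [ 0.5148 -0.0567  0.1674] F [ 0.7 -0.2 -1.8] grip 15.5
turn [-0.28  0.02 -4.06] shift now [-251.1   28.3   -2.6] shift after turn [-252.5   10.4   -2.6]
```

>>> step_arm(rows=[[[0,0,-1],[-20,2,-1],0],[[0,0,-1],[-20,2,-1],0],[[0,0,-1],[-20,2,-1],0],[[0,0,-0.6],[-20,1,0],0],[[0,0,0],[-20,1,0],0],[[0,0,0],[-20,1,0],0],[[0,0,0],[-20,1,0],0],[[0,0,0],[-18,1,0],0],[[0,0,0],[-14,0,0],0],[[0,0,0],[-10,0,0],0],[[0,0,0],[-6,0,0],0],[[0,0,0],[-3,0,0],0]])

```text
time: 13.33
position: [0.5508, -0.2701, 0.1619]
tool_rot: [-2.022, -2.388, 0.018]
ft_force: [0.1, 0.4, -0.9]
grip_width: 0.177
```

```bash
python3 - <<'E'
from h import *
plan(.5715,-.303,.17,10.6)
E
```

```text
t 13.33 pos [ 0.5508 -0.2701  0.1619] F [ 0.1  0.4 -0.9] grip 15.4
turn [-0.94 -0.12 -1.1 ] shift now [-35.9  14.8  -8.5] shift after turn [-36.2  14.3  -8.1]
```

>>> step_arm(rows=[[[-0.5,0,-0.5],[-6,3,-3],0],[[-0.4,0,-0.5],[-8,3,-3],0],[[0,0,0],[-8,3,-2],0],[[0,0,0],[-6,3,0],0],[[0,0,0],[-3,1,0],0],[[0,0,0],[0,0,0],0],[[0,0,0],[0,0,0],0]])

```text
time: 13.92
position: [0.5724, -0.2983, 0.1712]
tool_rot: [-2.001, -2.421, -0.006]
ft_force: [0.4, 0.3, -1.5]
grip_width: 0.175
```

```bash
python3 - <<'E'
from h import *
plan(.5715,-.303,.17,10.6)
for t in ['top','scene','wrist']: 
    d=grab(t,t+'8')
    uv,P,c=cloud(d); c=c.astype(int)
    m=(c[:,0]>1.8*c[:,1])&(c[:,0]>60)&(P[:,2]>.1)&(P[:,1]<-.1)&(P[:,1]>-.3)&(P[:,0]>.5); Q=P[m]; 
    if len(Q): print(t,'red',len(Q),np.percentile(Q,[1,50,99],axis=0).round(4).tolist())
    m=(c.min(1)>60)&(np.ptp(c,axis=1)<40)&(P[:,2]>.165)&(P[:,2]<.2)&(abs(P[:,0]-.55)<.06)&(P[:,1]>-.27)&(P[:,1]<-.11);Q=P[m]
    for y in np.arange(-.26,-.1,.02):
        k=Q[abs(Q[:,1]-y)<.01]
        if len(k): print(t,round(y,3),len(k),np.median(k[:,0]).round(4),np.percentile(k[:,2],90).round(4))
    if t=='scene':
        x0,y0,x1,y1=(80,60,280,240); cv2.imwrite(f'pics/c_s8.png',cv2.resize(d['frame'][y0:y1,x0:x1,::-1],None,fx=3.3,fy=3.3))
E
```

```text
t 13.92 pos [ 0.5724 -0.2983  0.1712] F [ 0.4  0.3 -1.5] grip 15.2
turn [ 0.14 -0.17  0.25] shift now [-4.4 -1.7  1.2] shift after turn [-4.4 -1.7  1.2]
top red 548 [[0.5187, -0.2141, 0.1441], [0.5513, -0.1946, 0.1971], [0.5883, -0.1768, 0.2065]]
top -0.26 49 0.5654 0.1892
top -0.24 51 0.5612 0.1891
top -0.22 37 0.5576 0.1895
top -0.2 6 0.5545 0.1893
top -0.18 26 0.5496 0.1896
top -0.16 52 0.5474 0.19
top -0.14 57 0.5432 0.1898
top -0.12 35 0.5416 0.1921
scene red 738 [[0.5192, -0.2089, 0.1316], [0.5674, -0.189, 0.1793], [0.5923, -0.1741, 0.2032]]
scene -0.26 27 0.569 0.1874
scene -0.24 46 0.5652 0.1876
scene -0.22 15 0.5631 0.1876
scene -0.2 4 0.5352 0.1982
scene -0.18 38 0.5523 0.1891
scene -0.16 46 0.5503 0.188
scene -0.14 46 0.5467 0.1879
scene -0.12 44 0.5439 0.19
wrist red 11955 [[0.5186, -0.2172, 0.1432], [0.5532, -0.2063, 0.1953], [0.5869, -0.1855, 0.2036]]
wrist -0.26 1280 0.5637 0.1875
wrist -0.24 1468 0.5599 0.1875
wrist -0.22 1571 0.5563 0.1876
wrist -0.2 61 0.5528 0.1875
wrist -0.18 7 0.5873 0.174
```

View pics/c_s8.png

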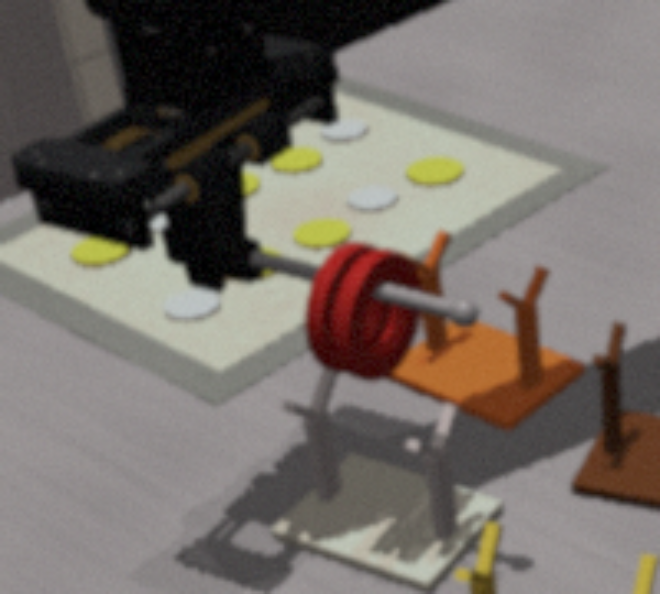

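View pics/wrist8.png

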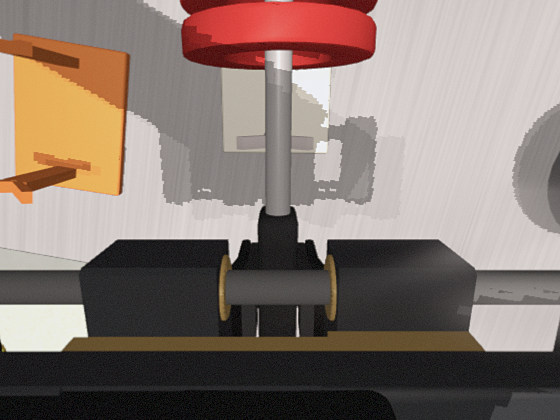

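The wrist and scene views show both rings hanging level, with the pair's middle near y -0.197, between the forks. The rod line matches its original line to within about 1.5 mm. Lowering in stages.

>>> step_arm(rows=[[[0,0,0],[-4,-0.8,6],0],[[0,0,0],[0,0,8],0],[[0,0,0],[0,0,8],0],[[0,0,0],[0,0,8],0],[[0,0,0],[0,0,6],0]])

```text
time: 14.48
position: [0.5721, -0.3017, 0.1327]
tool_rot: [2.0, 2.422, 0.005]
ft_force: [-0.6, 0.2, -2.0]
grip_width: 0.176
```

```bash
python3 - <<'E'
from h import *
plan(.5718,-.3028,.073,10.6)
E
```

```text
t 14.48 pos [ 0.5721 -0.3017  0.1327] F [-0.6  0.2 -2. ] grip 15.3
turn [ 0.17 -0.1   0.32] shift now [-1.1 -0.7 59.7] shift after turn [-1.  -0.5 59.7]
```

>>> step_arm(rows=[[[0,0,0.3],[-1,-0.5,6],0],[[0,0,0],[0,0,7],0],[[0,0,0],[0,0,7],0],[[0,0,0],[0,0,7],0],[[0,0,0],[0,0,5],0]])

```text
time: 14.9
position: [0.5707, -0.3022, 0.0953]
tool_rot: [-2.005, -2.415, -0.005]
ft_force: [0.6, -0.1, -1.3]
grip_width: 0.176
```

```bash
python3 - <<'E'
from h import *
plan(.5718,-.3028,.073,10.6)
d=grab('scene','scene9'); x0,y0,x1,y1=(100,100,260,250); cv2.imwrite(f'pics/c_s9.png',cv2.resize(d['frame'][y0:y1,x0:x1,::-1],None,fx=4,fy=4))
E
```

```text
t 14.9 pos [ 0.5707 -0.3022  0.0953] F [ 0.6 -0.1 -1.3] grip 15.3
turn [ 0.03 -0.23 -0.01] shift now [-0.8  1.  22.3] shift after turn [-0.8  1.  22.3]
```

View pics/c_s9.png

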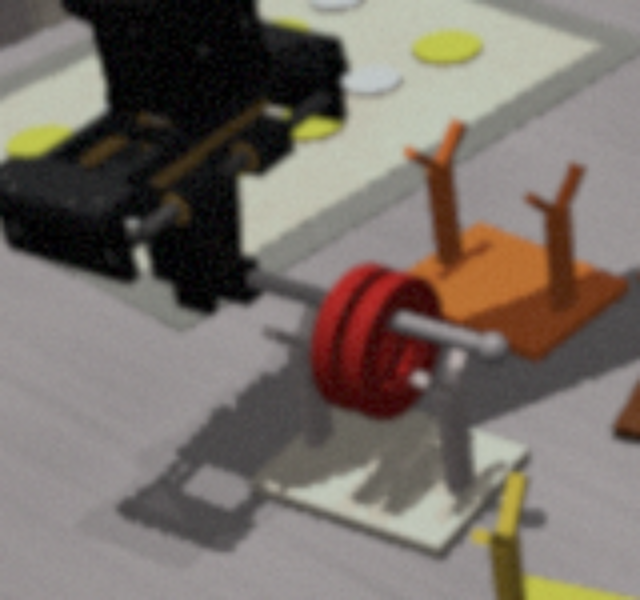

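The rings sit between the forks with the rod just above the V's. Final descent.

>>> step_arm(rows=[[[0,0,0],[-0.5,0.5,4],0],[[0,0,0],[0,0,4],0],[[0,0,0],[0,0,4],0],[[0,0,0],[0,0,3],0]])

```text
time: 15.28
position: [0.5714, -0.3025, 0.0785]
tool_rot: [-2.005, -2.415, -0.005]
ft_force: [0.4, -0.4, -0.8]
grip_width: 0.181
```

```bash
python3 - <<'E'
from h import *
plan(.5718,-.3028,.073,10.6)
E
```

```text
t 15.28 pos [ 0.5714 -0.3025  0.0785] F [ 0.4 -0.4 -0.8] grip 15.8
turn [ 0.03 -0.24 -0.  ] shift now [-0.3  0.3  5.5] shift after turn [-0.3  0.3  5.5]
```

>>> step_arm(rows=[[[0,0,0],[0,0,2],0],[[0,0,0],[0,0,2],0],[[0,0,0],[0,0,1.5],0],[[0,0,0],[0,0,0],0]])

```text
time: 15.62
position: [0.5715, -0.3026, 0.0731]
tool_rot: [-2.005, -2.415, -0.005]
ft_force: [-1.1, -1.1, 0.8]
grip_width: 0.177
```

```bash
python3 - <<'E'
from h import *
plan(.5718,-.3028,.073,10.6)
E
```

```text
t 15.62 pos [ 0.5715 -0.3026  0.0731] F [-1.1 -1.1  0.8] grip 15.4
turn [ 0.02 -0.23 -0.  ] shift now [-0.3  0.3  0.1] shift after turn [-0.3  0.3  0.1]
```

The vertical force went from -1.3 to +0.8 N, so the rod is bearing on the forks. I'll check before letting go.

```bash
cat > chk.py <<'E'
from h import *
import sys
n=sys.argv[1]
for t in ['top','scene','wrist']: 
    d=grab(t,t+n)
    uv,P,c=cloud(d); c=c.astype(int)
    st=np.array([.5537,-.2048]); yd=np.array([-.184,.983]); xd=np.array([.983,.184])
    D=P[:,:2]-st; sx=D@xd; sy=D@yd
    m=(c[:,0]>1.8*c[:,1])&(c[:,0]>60)&(P[:,2]>.025)&(abs(sx)<.06)&(abs(sy)<.06)
    if m.sum(): print(t,'red',m.sum(),'sx',np.percentile(sx[m],[1,50,99]).round(3),'sy',np.percentile(sy[m],[1,50,99]).round(3),'z',np.percentile(P[m,2],[1,99]).round(3))
    m=(np.ptp(c,axis=1)<40)&(P[:,2]>.08)&(P[:,2]<.1)&(abs(sx)<.009)
    for y in [-.1,-.08,-.06,-.03,.03,.055,.065]:
        k=m&(abs(sy-y)<.005)
        if k.sum(): print(t,y,k.sum(),'sx',np.median(sx[k]).round(4),'z',np.percentile(P[k,2],90).round(4))
    if t=='scene':
        x0,y0,x1,y1=(100,100,260,250); cv2.imwrite(f'pics/c_s{n}.png',cv2.resize(d['frame'][y0:y1,x0:x1,::-1],None,fx=4,fy=4))
E
python3 chk.py 10
```

```text
top red 437 sx [-0.034 -0.002  0.035] sy [-0.009  0.009  0.019] z [0.046 0.109]
top -0.08 16 sx 0.0008 z 0.0972
top -0.06 22 sx -0.0011 z 0.0918
top -0.03 19 sx 0.0017 z 0.0922
top 0.03 21 sx 0.0015 z 0.0914
top 0.055 20 sx 0.0005 z 0.0934
top 0.065 23 sx 0.0018 z 0.0932
scene red 681 sx [-0.029  0.016  0.039] sy [-0.009  0.01   0.021] z [0.038 0.106]
scene -0.1 13 sx -0.0073 z 0.0995
scene -0.08 31 sx 0.0055 z 0.0942
scene -0.06 20 sx 0.0031 z 0.0898
scene -0.03 22 sx 0.0035 z 0.0899
scene 0.03 21 sx 0.0032 z 0.09
scene 0.055 24 sx 0.0028 z 0.091
scene 0.065 21 sx 0.0041 z 0.0911
wrist red 11882 sx [-0.036 -0.002  0.033] sy [-0.011 -0.006  0.014] z [0.046 0.106]
wrist -0.08 949 sx -0.0014 z 0.0939
wrist -0.06 658 sx -0.0017 z 0.0897
wrist -0.03 763 sx -0.0014 z 0.0899
```

View pics/c_s10.png

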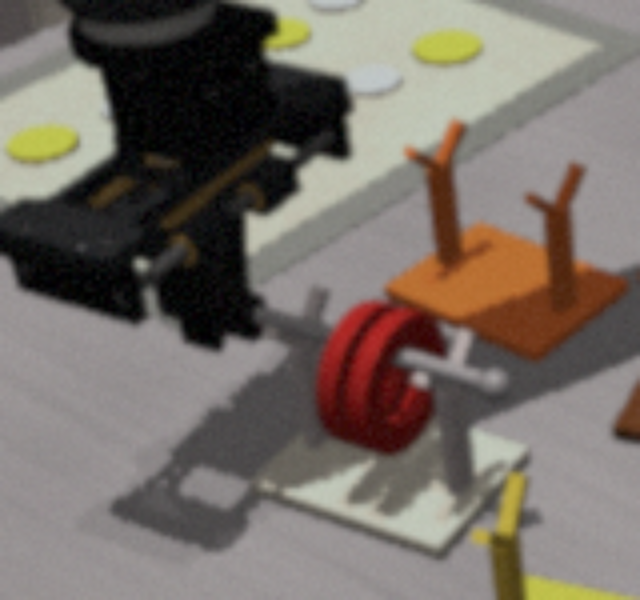

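The rod is seated: its top is at z 0.090, level, and lies along the fork line, with the rings at stand y -11 to +20 mm. Next I open and hold still.

>>> step_arm(rows=[[[0,0,0],[0,0,0],18],[[0,0,0],[0,0,0],24],[[0,0,0],[0,0,0],60],[[0,0,0],[0,0,0],60],[[0,0,0],[0,0,0],60],[[0,0,0],[0,0,0],60],[[0,0,0],[0,0,0],60],[[0,0,0],[0,0,0],60],[[0,0,0],[0,0,0],60]])

```text
time: 16.52
position: [0.5733, -0.3029, 0.074]
tool_rot: [2.007, 2.416, 0.008]
ft_force: [0.1, -0.1, -0.3]
grip_width: 0.667
```

```bash
python3 - <<'E'
from h import *
plan(.5718,-.3028,.173,10.6)
E
```

```text
t 16.52 pos [ 0.5733 -0.3029  0.074 ] F [ 0.1 -0.1 -0.3] grip 58.0
turn [ 0.25 -0.13 -0.02] shift now [  0.5  -1.  -99. ] shift after turn [  0.3  -1.5 -99. ]
```

>>> step_arm(rows=[[[0,0,0],[0,-1,-8],60],[[0,0,0],[0,0,-12],60],[[0,0,0],[0,0,-15],60],[[0,0,0],[0,0,-20],60],[[0,0,0],[0,0,-20],60],[[0,0,0],[0,0,-15],60],[[0,0,0],[0,0,-5],60],[[0,0,0],[0,0,0],60],[[0,0,0],[0,0,0],60],[[0,0,0],[0,0,0],60],[[0,0,0],[0,0,0],60]])

```text
time: 17.43
position: [0.5718, -0.3031, 0.1792]
tool_rot: [2.005, 2.414, 0.008]
ft_force: [0.1, -0.1, -1.1]
grip_width: 0.694
```

```bash
python3 chk.py 11; python3 -c "
from h import *
plan(.5718,-.3028,.173,10.6)"
```

```text
top red 439 sx [-0.035 -0.002  0.035] sy [-0.01   0.009  0.02 ] z [0.046 0.109]
top -0.1 37 sx -0.0018 z 0.0959
top -0.08 34 sx -0.0011 z 0.0956
top -0.06 22 sx -0.0012 z 0.0926
top -0.03 22 sx 0.0006 z 0.0914
top 0.03 19 sx 0.0009 z 0.0908
top 0.055 21 sx 0.0009 z 0.0912
top 0.065 22 sx 0.0014 z 0.0911
scene red 606 sx [-0.025  0.017  0.038] sy [-0.01   0.008  0.021] z [0.038 0.106]
scene -0.1 36 sx 0.0059 z 0.0938
scene -0.08 37 sx 0.0067 z 0.0935
scene -0.06 20 sx 0.0029 z 0.089
scene -0.03 20 sx 0.0032 z 0.0901
scene 0.03 18 sx 0.0024 z 0.0898
scene 0.055 26 sx 0.0029 z 0.0891
scene 0.065 18 sx 0.0039 z 0.0889
wrist red 6270 sx [-0.037 -0.002  0.033] sy [-0.011  0.007  0.018] z [0.046 0.106]
wrist -0.1 313 sx -0.002 z 0.0938
wrist -0.08 328 sx -0.0017 z 0.0939
wrist -0.06 223 sx -0.002 z 0.0896
wrist -0.03 240 sx -0.002 z 0.0895
wrist 0.03 246 sx -0.0016 z 0.0896
t 17.58 pos [ 0.5716 -0.3031  0.1788] F [ 0.6 -0.3 -0.1] grip 59.9
turn [ 0.33 -0.06 -0.  ] shift now [0.3 0.2 5.8] shift after turn [0.3 0.2 5.8]
```

View pics/c_s11.png

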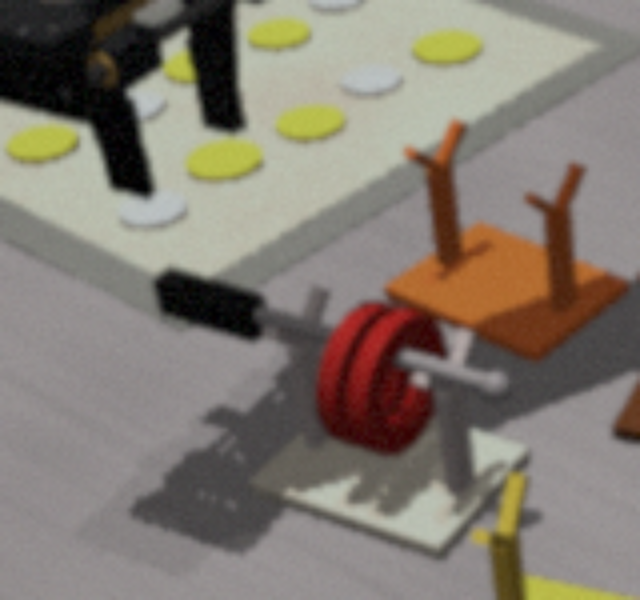

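View pics/wrist11.png

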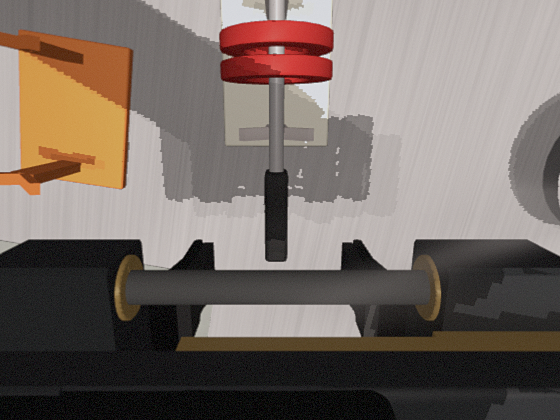

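The rod lies level in both forks, with the rings still between them and the gripper clear above. Nothing moved between the pictures before and after the release. Handing in.

```bash
python3 -c "
from bench import order
print(order.close_job())"
```

```text
the job is handed in; nothing more can be done
None
```

The loaded rod is back across the stand's two forks, tip to +y as before, with both red rings hanging between the forks. I handed the job in at about 17.6 s; no verdict is reported.

I gripped the handle, lifted the rod off, ran it through both rings at hole height and lifted the pair out. I then carried it back and lowered it into the forks while still gripping. The vertical force changed from about -1.3 to +0.8 N as it seated. Then I opened the jaws and raised the gripper about 100 mm.

Last checks, after letting go:
- **Rod:** its steel top is at z ≈ 0.089–0.091 m, so the axis is about 85 mm up. It is level and follows the fork line to about 2 mm in the wrist and top views.
- **Rings:** the pair spans stand y ≈ -11 to +21 mm, well inside the ±45 mm limit. They hung still, and the figures before and after release agreed to 1–2 mm in the top and scene views.
- **Gripper:** clear above, touching nothing.

**Disagreement between views:** the scene camera puts the rod 3–4 mm to one side (up to 7 mm at the handle). That is partly because it sees the rod's flank, and it is still inside the 12 mm limit. No checks failed.

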